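# Weigh the casting rings on the spring scale

### The job

In the dental lab, weigh the casting rings: lift the deep wire basket by its grip, keeping it upright, hang its handle bar over both prongs of the spring scale's hook, and let the hook take the weight slowly, without a jerk, before you let go. Leave it hanging still with the pointer settled; leave the shallow basket where it is.

Things in the scene. Friction and masses are not known exactly. Their poses are not given: they have to be found in the camera images.
- deep_basket: DEEP steel wire basket with three round casting rings fixed in it, 110 x 150 (x, y) x 70 mm high, 0.3-0.5 kg. Origin: centre of underside, z up. Its rigid handle: two wires up from the short sides (y = -75, +75 mm) to a straight 8 mm bar along y, centreline 160 mm above the origin; mid-bar a black grip sleeve, 16 (x) x 44 (y) x 20 mm high, centred on the bar. Both ends alike.
- shallow_basket: Bystander, to be left alone: SHALLOW steel wire basket, 110 x 150 mm (x, y) but only 32 mm high, with two white tooth models in it and the same kind of handle, its bar 105 mm above the origin (centre of underside). The two baskets may stand in either place.
- hook_seat (a point): Scale hook: where the middle of a hung bar (along y) rests, 265 mm up when empty; z up; moves with the hook. Two 8 mm prongs, at y = -45 and +45 mm, point to -x, free space below; dips 16 mm wide, sides at 45 deg; tips 30 mm to -x, 20 mm higher; cross-bar 100, column (360 tall) 125 mm to +x. Bring the basket in along +x, bar 25 to 65 mm above this point (rim passes under the prongs), then lower.
- scale_hook (a joint): Travel of the sprung hook and its pointer on the column, m: 0 = empty, at its top stop; grows as the hook sinks, to 0.07 at most. The spring yields from 0.3 N on, 9.1 mm per newton, lightly damped: the basket takes it 25 to 43 mm down. If let go before the hook carries its weight, it plunges and bounces.

How it is judged:
On the way, in this order (a step that is already met when the one before it is completed fails the run):
1. the deep basket is lifted off the table by the robot (height (world z) of deep_basket above 0.05 m and contact force between the fingers and deep_basket above 0.5 N), for 0.2 s.
2. the bar is over both prongs and the hook has sunk at least 18 mm under it while the fingers still hold it (horizontal distance between deep_basket and hook_seat below 0.025 m and z of deep_basket in the frame of hook_seat between -0.175 and -0.145 m and value of joint scale_hook above 0.018 m and contact force between the fingers and deep_basket above 0.5 N), for 0.2 s.
At the end, for the whole second after the job is handed in: The deep basket hangs let go from both prongs: within 25 mm sideways of the hook seat and its underside 145 to 175 mm below it, upright within 10 degrees, hook sunk at least 18 mm and slower than 20 mm/s, basket slower than 40 mm/s; shallow basket not moved over 20 mm (horizontal distance between deep_basket and hook_seat below 0.025 m and z of deep_basket in the frame of hook_seat between -0.175 and -0.145 m and value of joint scale_hook above 0.018 m and velocity of joint scale_hook between -0.02 and 0.02 m/s and angle between deep_basket's own z axis and vertical below 0.18 rad and linear speed of deep_basket below 0.04 m/s); the robot touches nothing.
It fails at once if the hook plunges (faster than 0.25 m/s downward) (velocity of joint scale_hook above 0.25 m/s).
It fails at once if the deep basket is tipped more than 30 degrees (angle between deep_basket's own z axis and vertical above 0.52 rad).
It fails at once if the shallow basket is moved more than 20 mm (distance of shallow_basket from where it was at the start of the episode above 0.02 m).
It also fails if it takes over 54 s, if anything falls off the work surface, if the arm or the gripper's body presses on something with over 40 N, if the wrist force passes 120 N, or if a joint passes its speed limit or range.

### The arm

A 7-joint arm with a two-finger parallel gripper is mounted at the origin on the work surface. World frame = base frame: x ahead of the robot, y to its left, z up, the work surface at z = 0. Lengths are in m, angles in rad, forces in N, time in s.
With the tool pointing down it reaches from about 0.4 to 0.925 m from the base axis. Payload 5.6 kg.
Tool frame: the origin (TCP) lies at the centre of the arm's flange, where the gripper is bolted on; the fingertips stand 173 mm ahead of it and the grasp point (between the pads) lies 155 mm ahead of it; z points along the fingers, y is the direction in which the jaws open and shut (so a half turn about z gives the same grasp; the last joint's range is limited). The gripper opens to 85 mm and grips with 20 to 120 N. Pads are 22 mm wide; open, the fingers measure 114 mm over their backs; the gripper's body (76 mm by 85 mm) begins 54 mm behind the grasp point. The pads swing forward as they close: fully open they stand 13 mm farther back than shut.
Start: joints at [-0.043, 0.468, -0.012, 1.603, 0.006, 1.071, -0.056], TCP at [0.65, -0, 0.405] pointing down, gripper open.
Joint ranges: [-2.53, 2.53], [-0.31, 2.02], [-1.57, 1.55], [0.28, 2.44], [-1.29, 4.43], [0.15, 1.84], [-2.92, 2.92]. Speed limits (rad/s): [2.57, 2.57, 3.14, 3.14, 3.14, 3.14, 3.14].

### API

Orientations are given as a 3x3 rotation matrix whose columns are the frame's x, y, z axes.
In Python, from rig import read_state, get_image, job_done gives the robot as it stands.
- The arm moves only by the shell command python3 -m crank 'ROWS' [FORCE]. ROWS is JSON, a list that holds one entry, the list of rows, each a list of 7 numbers: the opening, from 0 (shut) to 1 (fully open), then the shift along the tool's x, y, z in units of 40 mm (1.0 is 40 mm), then the turn, a rotation vector about the tool's x, y, z in rad. In form: [[[hand, dx, dy, dz, ax, ay, az], ...]]. A call has 1 to 12 rows; each row is the pose to reach, as a shift and turn from the pose commanded when the call began, along the tool's axes at that moment; what a row does not reach only later rows make up. A row lasts 1/10 s, in which the tool goes at most 50 mm and 8.59 degrees, less where a joint would pass 70% of its speed; a pose out of reach is approached as far as the arm can. A call with a gripper value outside its range is refused whole. The fingers move at their own pace and stop on an object; FORCE is the grip in N (left out, the last holds). Time passes only in rows, so rows that repeat a pose let the fingers close. It gives the time, the measured TCP pose, the force and the opening at its end, in the units of the state.
- read_state(): the state, without advancing time (a new reading comes with each control period).
- get_image(name): name is "scene" or "side" or "wrist"; returns a dict with "img" (420x560x3 uint8, blue, green, red), "mtx" (3x3 intrinsics, pixels), "cam_to_world" (4x4, takes a point from camera to world coordinates); the wrist camera has in their place "mount" (4x4, takes a point from camera to tool coordinates, whose origin is the TCP and whose axes are the flange's). Camera axes: x right, y down, z forward; pixel columns grow to the right and rows downward; lengths in m; the calibration is good to about 2 mm. A picture is of the moment at which its call begins: read the wrist's pose just before it. There is no depth.
- job_done(): hands the job in, once; it reports no verdict.
The state is a dict: "time": time; "joints": joint angles; "joint_vel": joint speeds; "joint_torque": joint torques, N m; "eef_pos": TCP position; "tcp_rot": TCP orientation; "force": force on the tool from outside, world axes, zero at the start; "moment": the same for the moment, N m; "opening": opening from 0.0 (shut) to 1.0 (fully open).
Only numpy, scipy, OpenCV 4.12 (cv2) and the standard library are available. Lean on these libraries where they do the work, as an engineer would, in place of code of your own. Each camera call takes 0.05 s, during which the arm holds its last target. There are 200 camera calls.

## Working session

There is one attempt and no reset: what is moved stays moved. The work goes in short steps, Python scripts to look and compute and a shell command to move; the robot and the scene stay as the last step left them, time stands still between calls to the robot, and variables do not carry over. Pictures are saved under pics/ and viewed, about 8 in all and at most 12, crops included, and the job is handed in when it is done.

```bash
mkdir -p pics
python3 - <<'E'
from rig import *
import cv2,numpy as np,json
s=read_state();print({k:np.round(v,3).tolist() for k,v in s.items()})
for n in("scene","side","wrist"):
    d=get_image(n);cv2.imwrite(f"pics/a_{n}.png",d["img"])
    json.dump({k:np.array(v).tolist() for k,v in d.items() if k!="img"},open(f"a_{n}.json","w"))
    print(n,{k:np.round(v,3).tolist() for k,v in d.items() if k!="img"})
E
```

```text
{'time': 0.0, 'joints': [-0.043, 0.468, -0.012, 1.604, 0.006, 1.071, -0.056], 'joint_vel': [0.001, 0.001, -0.002, 0.001, -0.001, 0.0, -0.001], 'joint_torque': [-0.0, -53.237, 0.021, -25.13, 0.011, 0.008, -0.0], 'eef_pos': [0.65, -0.0, 0.404], 'tcp_rot': [[0.0, 1.0, -0.002], [1.0, -0.0, -0.0], [-0.0, -0.002, -1.0]], 'force': [0.346, -0.281, 1.002], 'moment': [0.005, -0.027, 0.026], 'opening': 1.001}
scene {'mtx': [[407.684, 0.0, 278.323], [0.0, 407.684, 210.848], [0.0, 0.0, 1.0]], 'cam_to_world': [[-0.016, 0.807, -0.59, 1.246], [1.0, 0.02, 0.001, -0.023], [0.013, -0.59, -0.807, 1.044], [0.0, 0.0, 0.0, 1.0]]}
side {'mtx': [[521.194, 0.0, 286.611], [0.0, 521.194, 203.539], [0.0, 0.0, 1.0]], 'cam_to_world': [[-0.804, -0.383, 0.455, -0.003], [-0.594, 0.534, -0.602, 0.731], [-0.012, -0.754, -0.657, 0.992], [0.0, 0.0, 0.0, 1.0]]}
wrist {'mtx': [[307.786, 0.0, 280.06], [0.0, 307.786, 209.548], [0.0, 0.0, 1.0]], 'mount': [[-0.0, -0.95, -0.311, 0.081], [1.0, -0.0, -0.0, 0.001], [0.0, -0.311, 0.95, 0.031], [0.0, 0.0, 0.0, 1.0]]}
```

View pics/a_scene.png

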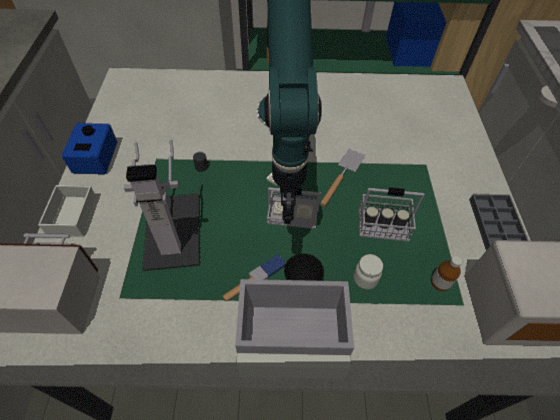

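View pics/a_side.png

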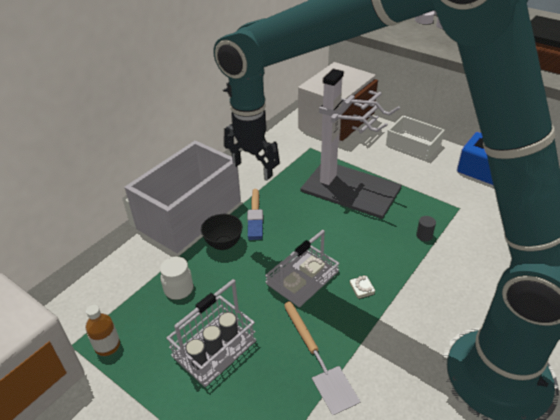

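The scene view shows the deep basket (three rings, grip near scene px (397,191)) at the right, the shallow basket under the gripper, and the scale at the left with its prongs pointing at the robot (tips near (138,145) and (170,143)). The side view confirms this, with the deep grip near (207,303) and the prongs near (390,105). I'll enlarge both to get exact pixels.

Run:
```python
import cv2,numpy as np
def crop(n,x,y,w=80,h=60,k=5):
    i=cv2.imread(f"pics/a_{n}.png")[y:y+h,x:x+w]; i=cv2.resize(i,None,fx=400/w,fy=300/h,interpolation=cv2.INTER_CUBIC)
    i=cv2.convertScaleAbs(i,alpha=1.5,beta=10)
    for g in range(0,w,10):
        X=int(g*400/w);cv2.line(i,(X,0),(X,4),(0,255,255));cv2.putText(i,str(x+g),(X,14),0,.33,(0,255,255))
    for g in range(0,h,10):
        Y=int(g*300/h);cv2.putText(i,str(y+g),(0,Y+4),0,.33,(0,255,255))
    return i
o=np.vstack([np.hstack([crop("scene",350,180),crop("scene",110,130)]),np.hstack([crop("side",160,270,100,75),crop("side",320,70,100,75)])])
cv2.imwrite("pics/b.png",o)
```

```text
(no output)
```

View pics/b.png

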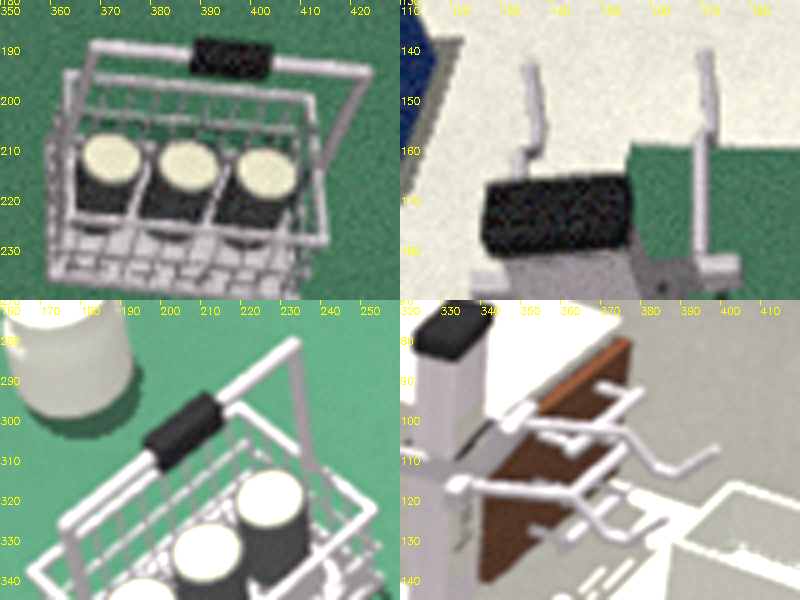

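```bash
cat > tri.py <<'E'
import json,numpy as np
def ray(c,p):
    c=json.load(open(f"a_{c}.json"));T=np.array(c["cam_to_world"]);d=T[:3,:3]@np.linalg.solve(c["mtx"],[*p,1]);return T[:3,3],d/np.linalg.norm(d)
def tri(p,q):
    (a,d),(b,e)=ray("scene",p),ray("side",q)
    s,t=np.linalg.lstsq(np.c_[d,-e],b-a,rcond=None)[0]
    P,Q=a+s*d,b+t*e;return np.round((P+Q)/2,4),round(np.linalg.norm(P-Q)*1000,1)
E
python3 - <<'E'
from tri import *
for n,p,q in [("bar+y",(424.2,194.4),(176.5,325.75)),("bar-y",(368.6,189),(233.75,280.75)),("grip",(396.2,191.8),(206,302.75)),
 ("tip+",(171,141),(386.25,124.25)),("tip-",(136,142.4),(398.75,107.5)),("dip+",(172.2,155),(375,130.25)),("dip-",(138,158),(388,113.25)),("cross+",(170,183),(334.5,116)),("cross-",(126,186),(349,99.5))]:
    print(n,*tri(p,q))
E
```

```text
bar+y [0.5335 0.3811 0.1614] 3.7
bar-y [0.5179 0.2296 0.1604] 1.2
grip [0.5257 0.3057 0.1601] 1.7
tip+ [ 0.467  -0.3092  0.281 ] 1.8
tip- [ 0.4777 -0.3981  0.283 ] 0.2
dip+ [ 0.4938 -0.3061  0.2554] 0.4
dip- [ 0.5057 -0.3952  0.2558] 3.9
cross+ [ 0.6038 -0.2885  0.2692] 4.2
cross- [ 0.6188 -0.3909  0.2682] 11.4
```

Triangulation puts the grip at (0.526, 0.306, 0.160) with yaw about -5.9°. The hook seat is at about (0.501, -0.350, 0.263) with yaw about +7.2°. I'll move above the grip first and check it with the wrist camera.

```bash
python3 -m crank '[[[1,0.5,-0.2,0,0,0,0.01],[1,1.3,-0.5,0,0,0,0.02],[1,2.3,-0.9,0,0,0,0.03],[1,3.4,-1.4,0,0,0,0.05],[1,4.5,-1.85,0,0,0,0.06],[1,5.5,-2.25,0,0,0,0.08],[1,6.4,-2.6,0,0,0,0.09],[1,7.1,-2.9,0,0,0,0.1],[1,7.5,-3.05,0,0,0,0.103],[1,7.64,-3.11,0,0,0,0.103],[1,7.64,-3.11,0,0,0,0.103],[1,7.64,-3.11,0,0,0,0.103]]]' 40
python3 - <<'E'
from rig import *
import cv2,numpy as np
s=read_state();d=get_image("wrist");cv2.imwrite("pics/c.png",d["img"])
T=np.eye(4);T[:3,:3]=s["tcp_rot"];T[:3,3]=s["eef_pos"];C=np.linalg.inv(T@d["mount"])
print(np.round(T,3).tolist())
for P in [(.5335,.3811,.1604),(.5179,.2296,.1604),(.5257,.3057,.1601)]:
    q=d["mtx"]@(C@[*P,1])[:3];print(q[:2]/q[2])
E
```

```text
time: 1.35
eef_pos: [0.5263, 0.3042, 0.4045]
tcp_rot: [[0.105, 0.995, 0.0], [0.995, -0.105, -0.001], [-0.001, 0.0, -1.0]]
force: [0.7, 0.5, 0.4]
opening: 0.998
[[0.105, 0.995, 0.0, 0.526], [0.995, -0.105, -0.001, 0.304], [-0.001, 0.0, -1.0, 0.404], [0.0, 0.0, 0.0, 1.0]]
[277.74071931 114.53481831]
[278.64321023 309.76137019]
[278.19089853 221.76281372]
```

View pics/c.png

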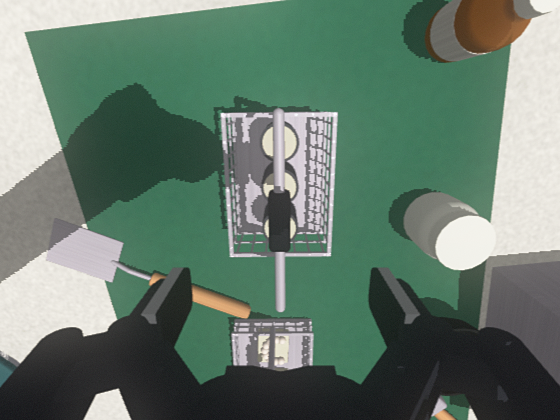

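The wrist view shows the bar from px (279,110) to (280,310) and the grip centred at (280,221). All are within about 2 px of the predictions, so I'll descend and grip.

```bash
python3 -m crank '[[[1,0,0,0.3,0,0,0],[1,0.03,0,0.8,0,0,0],[1,0.03,0,1.4,0,0,0],[1,0.03,0,1.9,0,0,0],[1,0.03,0,2.15,0,0,0],[1,0.03,0,2.24,0,0,0],[1,0.03,0,2.24,0,0,0],[0,0.03,0,2.24,0,0,0],[0,0.03,0,2.24,0,0,0],[0,0.03,0,2.24,0,0,0],[0,0.03,0,2.24,0,0,0],[0,0.03,0,2.24,0,0,0]]]' 60
python3 -m crank '[[[0,0,0,0,0,0,0],[0,0,0,0,0,0,0],[0,0,0,0,0,0,0],[0,0,0,0,0,0,0],[0,0,0,-0.1,0,0,0],[0,0,0,-0.3,0,0,0],[0,0,0,-0.5,0,0,0],[0,0,0,-0.7,0,0,0],[0,0,0,-0.8,0,0,0],[0,0,0,-0.8,0,0,0]]]'
```

```text
time: 2.6
eef_pos: [0.5259, 0.3069, 0.3157]
tcp_rot: [[0.103, 0.995, 0.001], [0.995, -0.103, 0.0], [0.0, 0.001, -1.0]]
force: [-1.6, -2.1, -1.2]
opening: 0.181
time: 3.6
eef_pos: [0.5259, 0.3069, 0.348]
tcp_rot: [[0.103, 0.995, 0.001], [0.995, -0.103, 0.001], [0.001, 0.001, -1.0]]
force: [0.1, -0.6, -4.7]
opening: 0.178
```

```bash
python3 -m crank '[[[0,0,0,-0.1,0,0,-0.01],[0,0,0,-0.35,0,0,-0.03],[0,0,0,-0.7,0,0,-0.05],[0,0,0,-1.1,0,0,-0.08],[0,0,0,-1.6,0,0,-0.11],[0,0,0,-2.1,0,0,-0.14],[0,0,0,-2.6,0,0,-0.17],[0,0,0,-3.0,0,0,-0.2],[0,0,0,-3.3,0,0,-0.22],[0,0,0,-3.5,0,0,-0.229],[0,0,0,-3.55,0,0,-0.229],[0,0,0,-3.55,0,0,-0.229]]]'
python3 - <<'E'
from rig import *
import cv2,numpy as np
s=read_state();R=np.array(s["tcp_rot"]);print(np.round(R.T@(np.array([.38,-.366,.49])-s["eef_pos"])/.04,2))
d=get_image("side")["img"];cv2.imwrite("pics/d.png",d)
E
```

```text
time: 4.8
eef_pos: [0.5257, 0.3067, 0.4889]
tcp_rot: [[-0.125, 0.992, -0.0], [0.992, 0.125, -0.0], [-0.0, -0.0, -1.0]]
force: [-0.0, -0.2, -3.9]
opening: 0.178
[-16.23  -5.72  -0.02]
```

View pics/d.png

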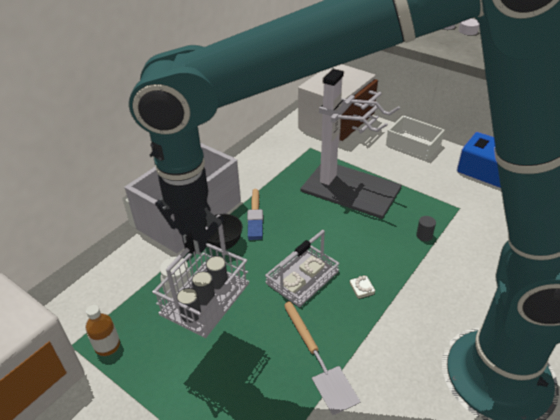

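The basket hangs level in the fingers, near side px (203,285), well clear of the table. Now I'll move it smoothly to the prong side of the scale.

```bash
python3 -m crank '[[[0,-0.1,-0.04,0,0,0,0],[0,-0.3,-0.11,0,0,0,0],[0,-0.6,-0.21,0,0,0,0],[0,-1.0,-0.35,0,0,0,0],[0,-1.5,-0.53,0,0,0,0],[0,-2.1,-0.74,0,0,0,0],[0,-2.75,-0.97,0,0,0,0],[0,-3.4,-1.2,0,0,0,0],[0,-4.05,-1.43,0,0,0,0],[0,-4.7,-1.65,0,0,0,0],[0,-5.35,-1.88,0,0,0,0],[0,-6.0,-2.11,0,0,0,0]]]'
python3 -m crank '[[[0,-0.65,-0.23,0,0,0,0],[0,-1.3,-0.46,0,0,0,0],[0,-1.95,-0.69,0,0,0,0],[0,-2.6,-0.92,0,0,0,0],[0,-3.25,-1.15,0,0,0,0],[0,-3.9,-1.37,0,0,0,0],[0,-4.55,-1.6,0,0,0,0],[0,-5.2,-1.83,0,0,0,0],[0,-5.85,-2.06,0,0,0,0],[0,-6.5,-2.29,0,0,0,0],[0,-7.1,-2.5,0,0,0,0],[0,-7.65,-2.69,0,0,0,0]]]'
python3 -m crank '[[[0,-0.5,-0.18,0,0,0,0],[0,-0.95,-0.34,0,0,0,0],[0,-1.35,-0.48,0,0,0,0],[0,-1.7,-0.6,0,0,0,0],[0,-2.0,-0.7,0,0,0,0],[0,-2.25,-0.79,0,0,0,0],[0,-2.45,-0.86,0,0,0,0],[0,-2.55,-0.9,0,0,0,0],[0,-2.58,-0.92,0,0,0,0],[0,-2.58,-0.92,0,0,0,0]]]'
cat > look.py <<'E'
import sys,cv2,numpy as np,json
from rig import *
def crop(n,x,y,w,h,k):
    d=get_image(n)
    i=d["img"][y:y+h,x:x+w];i=cv2.convertScaleAbs(cv2.resize(i,(400,400*h//w),interpolation=cv2.INTER_CUBIC),alpha=1.4,beta=10)
    for g in range(0,w,10):cv2.putText(i,str(x+g),(g*400//w,12),0,.3,(0,255,255))
    for g in range(0,h,10):cv2.putText(i,str(y+g),(0,g*400//w+4),0,.3,(0,255,255))
    return i
a=[crop("scene",95,100,120,135,0),crop("side",310,60,120,135,0)]
cv2.imwrite(sys.argv[1],np.hstack(a));s=read_state();print(s["time"],np.round(s["eef_pos"],4),np.round(s["force"],1),s["opening"])
E
python3 look.py pics/e.png
```

```text
time: 6.05
eef_pos: [0.471, 0.0556, 0.4893]
tcp_rot: [[-0.124, 0.992, 0.001], [0.992, 0.124, -0.0], [-0.0, 0.001, -1.0]]
force: [1.0, -0.2, -3.5]
opening: 0.177
time: 7.25
eef_pos: [0.4018, -0.2609, 0.4894]
tcp_rot: [[-0.124, 0.992, 0.001], [0.992, 0.124, 0.0], [-0.0, 0.001, -1.0]]
force: [1.2, 0.5, -4.6]
opening: 0.177
time: 8.25
eef_pos: [0.3804, -0.3658, 0.489]
tcp_rot: [[-0.126, 0.992, -0.0], [0.992, 0.126, 0.0], [0.0, -0.0, -1.0]]
force: [-0.9, -0.3, -4.4]
opening: 0.178
8.35 [ 0.3805 -0.3656  0.4891] [-0.5  0.  -4.4] 0.17736477563684105
```

View pics/e.png

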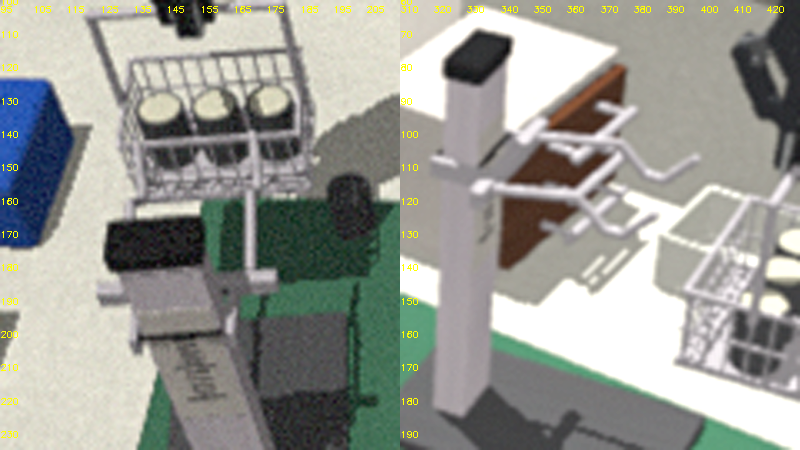

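The basket is just outside the prongs and parallel to them (rim front at side px (395,145), prong tips at (387,125) and (399,107)). I'll lower to the entry height and go in along +x.

```bash
python3 -m crank '[[[0,0,0,0.1,0,0,0],[0,0,0,0.3,0,0,0],[0,0,0,0.5,0,0,0],[0,0,0,0.6,0,0,0],[0,0,0.1,0.6,0,0,0],[0,0,0.25,0.6,0,0,0],[0,0,0.45,0.6,0,0,0],[0,0,0.7,0.6,0,0,0],[0,0,0.95,0.6,0,0,0],[0,0,1.2,0.6,0,0,0],[0,0,1.4,0.6,0,0,0],[0,0,1.6,0.6,0,0,0]]]'
python3 -m crank '[[[0,0,0.2,0,0,0,0],[0,0,0.4,0,0,0,0],[0,0,0.6,0,0,0,0],[0,0,0.8,0,0,0,0],[0,0,1.0,0,0,0,0],[0,0,1.2,0,0,0,0],[0,0,1.35,0,0,0,0],[0,0,1.43,0,0,0,0],[0,0,1.44,0,0,0,0],[0,0,1.44,0,0,0,0]]]'
python3 look.py pics/f.png
```

```text
time: 9.55
eef_pos: [0.4446, -0.3578, 0.465]
tcp_rot: [[-0.126, 0.992, -0.0], [0.992, 0.126, -0.0], [0.0, -0.0, -1.0]]
force: [-0.0, -0.8, -4.3]
opening: 0.18
time: 10.55
eef_pos: [0.5007, -0.3509, 0.465]
tcp_rot: [[-0.125, 0.992, -0.0], [0.992, 0.125, -0.0], [-0.0, -0.0, -1.0]]
force: [0.1, -0.1, -3.7]
opening: 0.175
10.65 [ 0.5005 -0.351   0.4651] [ 0.3  0.3 -4.1] 0.17532074362068528
```

View pics/f.png

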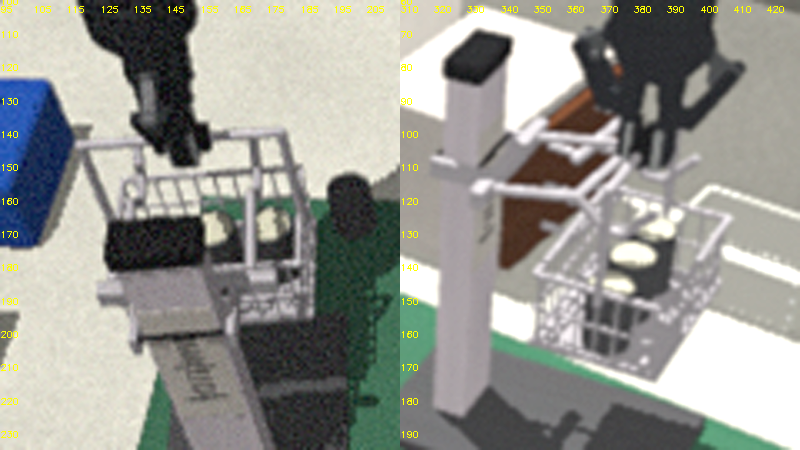

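The bar is over both dips, between the prong tips and the cross-bar, and nothing is touching. I'll lower slowly while watching the force.

```bash
python3 -m crank '[[[0,0,0,0.1,0,0,0],[0,0,0,0.2,0,0,0],[0,0,0,0.3,0,0,0],[0,0,0,0.4,0,0,0],[0,0,0,0.5,0,0,0],[0,0,0,0.6,0,0,0],[0,0,0,0.7,0,0,0],[0,0,0,0.8,0,0,0],[0,0,0,0.9,0,0,0],[0,0,0,1.0,0,0,0]]]'
python3 -m crank '[[[0,0,0,0.06,0,0,0],[0,0,0,0.12,0,0,0],[0,0,0,0.18,0,0,0],[0,0,0,0.24,0,0,0],[0,0,0,0.3,0,0,0],[0,0,0,0.36,0,0,0],[0,0,0,0.42,0,0,0],[0,0,0,0.48,0,0,0],[0,0,0,0.5,0,0,0],[0,0,0,0.5,0,0,0]]]'
python3 look.py pics/g.png
```

```text
time: 11.65
eef_pos: [0.5009, -0.3508, 0.4248]
tcp_rot: [[-0.126, 0.992, 0.0], [0.992, 0.126, -0.0], [-0.0, 0.0, -1.0]]
force: [-0.3, -0.1, -4.4]
opening: 0.175
time: 12.65
eef_pos: [0.501, -0.3508, 0.405]
tcp_rot: [[-0.126, 0.992, 0.0], [0.992, 0.126, -0.0], [-0.0, 0.0, -1.0]]
force: [0.8, 0.7, -1.6]
opening: 0.174
12.75 [ 0.5009 -0.3508  0.4052] [-0.6  0.6 -1.5] 0.1776059915612384
```

View pics/g.png

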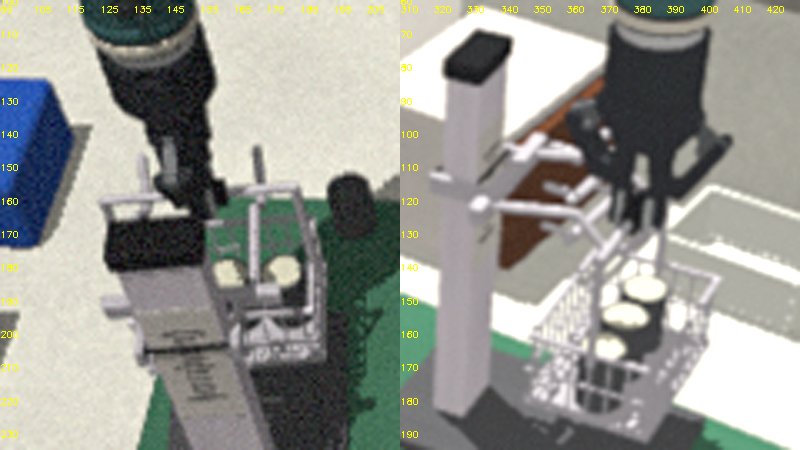

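The hook has visibly sunk (cross-bar from row 187 to about 193 in the scene view), both prongs are under the bar, and the hand's load has fallen to -1.5 N. I'll keep lowering until the load is gone.

```bash
python3 -m crank '[[[0,0,0,0.05,0,0,0],[0,0,0,0.1,0,0,0],[0,0,0,0.15,0,0,0],[0,0,0,0.2,0,0,0],[0,0,0,0.25,0,0,0],[0,0,0,0.25,0,0,0],[0,0,0,0.25,0,0,0],[0,0,0,0.25,0,0,0]]]'
cat > f.py <<'E'
from rig import *
import numpy as np
a=[]
for _ in range(6): get_image("wrist");a.append(read_state()["force"])
print(np.round(np.mean(a,0),2),np.round(np.std(a,0),2),read_state()["eef_pos"])
E
python3 f.py
python3 -m crank '[[[0,0,0,0.05,0,0,0],[0,0,0,0.1,0,0,0],[0,0,0,0.15,0,0,0],[0,0,0,0.15,0,0,0],[0,0,0,0.15,0,0,0],[0,0,0,0.15,0,0,0]]]'
python3 f.py
```

```text
time: 13.55
eef_pos: [0.501, -0.3508, 0.3952]
tcp_rot: [[-0.126, 0.992, 0.0], [0.992, 0.126, -0.0], [-0.0, 0.0, -1.0]]
force: [0.3, -0.4, -0.6]
opening: 0.177
[ 0.09  0.08 -1.26] [0.3  0.55 0.27] [ 0.5009513  -0.35079598  0.39518883]
time: 14.45
eef_pos: [0.501, -0.3508, 0.3892]
tcp_rot: [[-0.126, 0.992, 0.0], [0.992, 0.126, -0.0], [-0.0, 0.0, -1.0]]
force: [-0.3, -0.4, 0.0]
opening: 0.176
[ 0.32  0.01 -0.67] [0.62 0.39 0.58] [ 0.50097556 -0.3507586   0.38916053]
```

```bash
python3 -m crank '[[[0,0,0,0.05,0,0,0],[0,0,0,0.1,0,0,0],[0,0,0,0.14,0,0,0],[0,0,0,0.14,0,0,0],[0,0,0,0.14,0,0,0],[0,0,0,0.14,0,0,0]]]'
python3 f.py;python3 look.py pics/h.png
```

```text
time: 15.35
eef_pos: [0.501, -0.3508, 0.3836]
tcp_rot: [[-0.126, 0.992, 0.0], [0.992, 0.126, -0.0], [-0.0, 0.0, -1.0]]
force: [1.5, -0.2, 0.9]
opening: 0.177
[ 0.13 -0.04  0.42] [0.69 0.26 0.77] [ 0.50096673 -0.35077678  0.38357109]
15.75 [ 0.5009 -0.3508  0.3835] [-0.  -0.3  1. ] 0.17570351040153562
```

View pics/h.png

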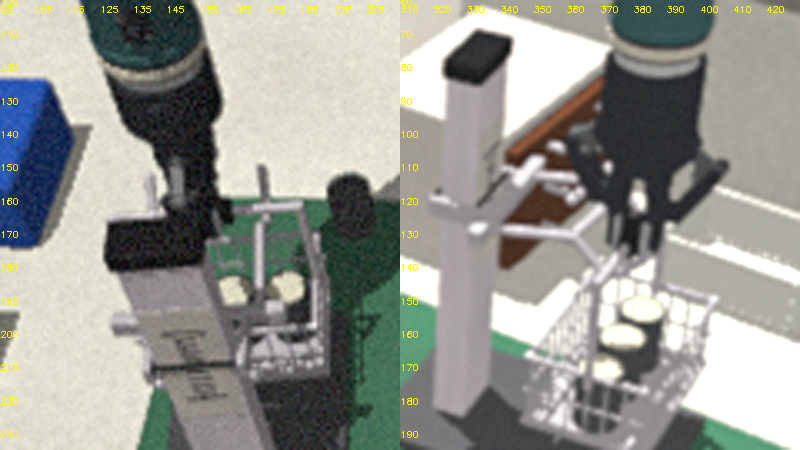

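The hand carries about 0 N now and the pointer is well down. I'll release slowly and then back off upward.

```bash
python3 -m crank '[[[0.22,0,0,0,0,0,0],[0.28,0,0,0,0,0,0],[0.35,0,0,0,0,0,0],[0.45,0,0,0,0,0,0],[0.55,0,0,0,0,0,0],[0.6,0,0,0,0,0,0],[0.6,0,0,0,0,0,0],[0.6,0,0,0,0,0,0]]]' 20
python3 -m crank '[[[0.6,0,0,-0.1,0,0,0],[0.6,0,0,-0.3,0,0,0],[0.6,0,0,-0.6,0,0,0],[0.6,0,0,-1.0,0,0,0],[0.6,0,0,-1.5,0,0,0],[0.6,0,0,-2.0,0,0,0],[0.6,0,0,-2.5,0,0,0],[0.6,0,0,-2.8,0,0,0],[0.6,0,0,-3.0,0,0,0],[0.6,0,0,-3.0,0,0,0]]]'
python3 -m crank '[[[0.6,0,0,0,0,0,0],[0.6,0,0,0,0,0,0],[0.6,0,0,0,0,0,0],[0.6,0,0,0,0,0,0],[0.6,0,0,0,0,0,0],[0.6,0,0,0,0,0,0],[0.6,0,0,0,0,0,0],[0.6,0,0,0,0,0,0],[0.6,0,0,0,0,0,0],[0.6,0,0,0,0,0,0],[0.6,0,0,0,0,0,0],[0.6,0,0,0,0,0,0]]]'
python3 look.py pics/i.png; cp pics/i.png pics/i0.png
python3 -m crank '[[[0.6,0,0,0,0,0,0],[0.6,0,0,0,0,0,0],[0.6,0,0,0,0,0,0],[0.6,0,0,0,0,0,0],[0.6,0,0,0,0,0,0],[0.6,0,0,0,0,0,0],[0.6,0,0,0,0,0,0],[0.6,0,0,0,0,0,0],[0.6,0,0,0,0,0,0],[0.6,0,0,0,0,0,0],[0.6,0,0,0,0,0,0],[0.6,0,0,0,0,0,0]]]' >/dev/null
python3 look.py pics/j.png
python3 -c "
import cv2,numpy as np
a,b=cv2.imread('pics/i0.png').astype(int),cv2.imread('pics/j.png').astype(int)
print(np.abs(a-b).mean(),(np.abs(a-b).max(2)>60).sum())"
```

```text
time: 16.55
eef_pos: [0.5009, -0.3508, 0.3835]
tcp_rot: [[-0.126, 0.992, 0.0], [0.992, 0.126, -0.0], [-0.0, 0.0, -1.0]]
force: [0.7, 0.5, 0.1]
opening: 0.603
time: 17.55
eef_pos: [0.5009, -0.3509, 0.5047]
tcp_rot: [[-0.126, 0.992, 0.002], [0.992, 0.126, -0.001], [-0.001, 0.002, -1.0]]
force: [-0.1, -0.7, -0.9]
opening: 0.599
time: 18.75
eef_pos: [0.5009, -0.3508, 0.5035]
tcp_rot: [[-0.126, 0.992, 0.0], [0.992, 0.126, -0.0], [-0.0, 0.0, -1.0]]
force: [-0.1, 0.5, 0.8]
opening: 0.599
18.85 [ 0.5009 -0.3507  0.5035] [-0.1  0.1 -0.4] 0.5976401705934764
20.15 [ 0.5009 -0.3507  0.5035] [-0.1 -0.2  0.1] 0.5980290319577567
2.5360203703703705 0
```

View pics/j.png

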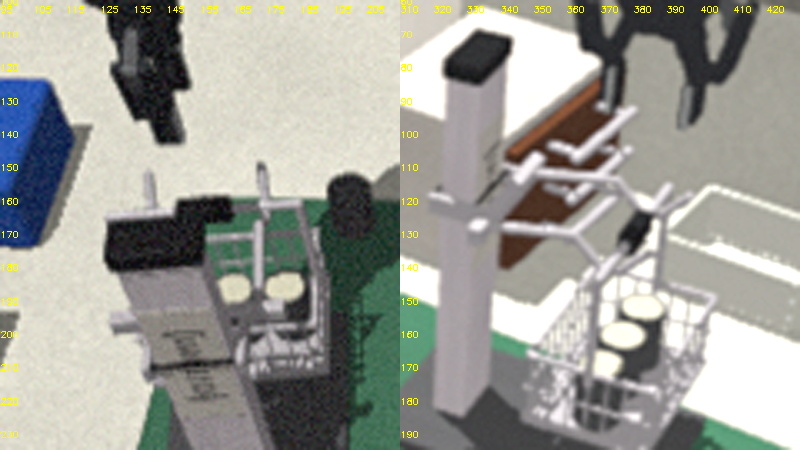

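The basket hangs level from both prongs with the grip free (side px (377,129)). The hand is well above it, and two pictures 1.3 s apart differ only by noise.

```bash
python3 -c "
from rig import *
print(job_done())"
```

```text
the job is handed in; nothing more can be done
None
```

I hung the deep basket by its bar over both prongs of the scale hook. I lowered it slowly until the hand carried about 0 N, then let go and backed the hand 120 mm up. I handed in at about 20 s, and no verdict came back.

**Last checks:**
- The bar sits in both dips, and the basket looks upright and still. Two pictures 1.3 s apart differ only by noise.
- Just before release the hook had sunk about 36 mm. I worked this out from the hand height, as the hook's travel cannot be read directly.
- After release the hand's force reading was about 0 N, so it touches nothing.
- The carry path cleared the shallow basket. My close-ups at the end did not cover it, so that it stayed put is not directly confirmed.

None of the checks I made failed. The one mismatch was the hook seat: I measured it at about 263 mm high against 265 mm in the text, which is within the calibration error.

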